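Vent the vacuum jug: stand up the toppled lid, insert it, hold it at half turn

TASK

The lid of the steel vacuum jug has toppled over on the counter: first stand it upright on the counter, on its round plug. Then fit it into the jug's mouth, all the way down, and turn it clockwise (seen from above) half of the way to its lock, that is an eighth of a turn, without making the catch click; it is sprung and turns back if let go, so finish while still gripping it there. Leave the mugs and the bowl where they stand.

Things in the scene. Friction and masses are not known exactly. Their poses are not given: they have to be found in the camera images.
- lid: Loose lid, 0.14-0.25 kg. Origin: centre of the plug's underside; z: lid axis, plug to grip. Along z: round black plug dia 52 mm, 0-24 (bottom edge chamfered); grey octagonal plate 74 across flats, 24-32; grey grip bar, 32-70. Same after half a turn. Starts toppled on plug edge and plate edge, -y side down, z axis leaning 62 deg from vertical, origin 22 mm up. Leaning under 30 deg it falls upright.
- lid_grip (a point): Centre of the lid's upright grip bar, on the lid's axis, 51 mm above the plug's underside; axes as the lid's. The bar is 16 mm thick along x, 56 mm long along y, 38 mm high. While the lid lies toppled, the bar's length lies in the vertical plane of the lean, so it can be pinched across its 16 mm level, from above.
- lid_lug (a point): Outer end of one bayonet lug of the lid, 33 mm from the axis along its +x (at right angles to the bar's length), 7.5 mm above the plug's underside; the second lug is its mirror image along -x. Each lug is 10 mm wide (y) near the plug, tapering to 2 mm at its end, and 7 mm high.
- jug: Squat steel vacuum jug, heavy and immovable, upright; place and yaw vary. Dia 136 mm, 165 mm high, shoulder narrowing to 100 at the flat top; origin: centre of its underside. Spout towards -x to 78 mm from the axis, black handle towards +x to 109 mm, both below the top. The lid enters with its x axis along the jug's x (either way round) until its plate rests on the top, then turns only clockwise.
- mouth (a point): Centre of the jug's mouth at the flat top, 165 mm above the counter, axes as the jug's. Round hole dia 56 mm; collar 11 mm thick over the groove where the lugs turn with 2 mm of play. Lid fully down: its origin is 24 mm below this. Turning: 8 deg free, then a return spring, 0.04 N m rising to 0.09 at 45 deg; a lug meets the catch at 60 deg and clicks into the lock at 90. Half way is 45 deg.
- notch (a point): Outer end of one of the two notches of the mouth, at the flat top, 37 mm from the jug's axis along its +x, the handle's side; the other is its mirror image on the spout's side. Each notch is 15 mm wide and lets a lug down through the collar.
- catch (a joint): Sprung catch pin in the jug's collar (small black button on the shoulder, 73 deg clockwise from the handle): 0 m at rest, grows to at most 0.005 m as a lug pushes it outward just before the lock. It must not be pushed.
- mug_a: Bystander: white mug, 78 mm in diameter, 92 mm high, beyond the work; origin at the centre of its underside.
- mug_b: Bystander: a like white mug, on the right-hand side; origin at the centre of its underside.
- bowl: Bystander: steel bowl, 124 mm in diameter, 55 mm high, on the left-hand side; origin at the centre of its underside.
There are look-alikes about, which are no part of the job. Of the things shaped like the lid, the grey one is meant.

How it is judged:
On the way, in this order (a step that is already met when the one before it is completed fails the run):
1. the lid stands upright on the counter, on its plug (angle between lid's own z axis and vertical below 0.1 rad and height (world z) of lid below 0.005 m and linear speed of lid below 0.03 m/s), for 0.2 s.
2. the lid is fully down in the mouth, not yet turned (horizontal distance between lid and mouth below 0.004 m and z of lid in the frame of mouth below -0.0213 m and angle between lid's own z axis and vertical below 0.08 rad and angle between the x axis of lid and the x axis of jug, either way round below 0.3 rad), for 0.1 s.
At the end, for the whole second after the job is handed in: The lid is fully down in the jug's mouth (within 2.7 mm of home height, 4 mm of the axis, upright within 4.5 degrees), turned clockwise 45 degrees from where it went in, within 12 degrees, still, the catch not pushed, and the fingers still grip it with more than 2 N (horizontal distance between lid and mouth below 0.004 m and z of lid in the frame of mouth below -0.0213 m and angle between lid's own z axis and vertical below 0.08 rad and angle between the x axis of lid and the x axis of jug, either way round between 0.575959 and 0.994838 rad and contact force between the fingers and lid above 2 N and value of joint catch below 0.001 m and angular speed of lid below 0.2 rad/s); the arm keeps its last pose, push and grip.
It fails at once if the lid is turned so far that it pushes the catch back (the lock clicks) (value of joint catch above 0.001 m or (horizontal distance between lid and mouth below 0.004 m and z of lid in the frame of mouth below -0.0213 m and angle between lid's own z axis and vertical below 0.08 rad and angle between the x axis of lid and the x axis of jug, either way round above 1.18682 rad)).
It fails at once if the mug in front is pushed more than 30 mm or tipped (distance of mug_a from where it was at the start of the episode above 0.03 m or angle between mug_a's own z axis and vertical above 0.35 rad).
It fails at once if the mug at the side is pushed more than 30 mm or tipped (distance of mug_b from where it was at the start of the episode above 0.03 m or angle between mug_b's own z axis and vertical above 0.35 rad).
It fails at once if the bowl is pushed more than 30 mm or tipped (distance of bowl from where it was at the start of the episode above 0.03 m or angle between bowl's own z axis and vertical above 0.35 rad).
It also fails if it takes over 64 s, if anything falls off the work surface, if the arm or the gripper's body presses on something with over 40 N, if the wrist force passes 120 N, or if a joint passes its speed limit or range.

ROBOT

A 6-joint arm with a two-finger parallel gripper is mounted at the origin on the work surface. World frame = base frame: x ahead of the robot, y to its left, z up, the work surface at z = 0. Lengths are in m, angles in rad, forces in N, time in s.
With the tool pointing down it reaches from about 0.35 to 0.8 m from the base axis. Payload 7.3 kg.
Tool frame: the origin (TCP) lies midway between the tips of the shut fingers; the grasp point (between the pads) lies env.hold_point_z behind it (env.hold_point_z is the distance from the TCP to the grasp point, in m); z points along the fingers, y is the line along which they close (so a half turn about z gives the same grasp; the last joint's range is limited). The gripper opens to 85 mm and grips with 20 to 120 N. Pads are 22 mm wide; open, the fingers measure 114 mm over their backs; the gripper's body (76 mm by 85 mm) begins 54 mm behind the grasp point. The pads swing forward as they close: fully open they stand 13 mm farther back than shut.
Start: joints at [1.046, 0.342, 1.524, -0, 1.275, -0.146], TCP at [0.194, 0.488, 0.231] pointing down, gripper open.
Joint ranges: [-2.53, 2.53], [-0.77, 2.02], [0.04, 2.7], [-1, 4.14], [0.28, 2.66], [-3.11, 3.11]. Speed limits (rad/s): [2.57, 2.57, 3.14, 3.14, 3.14, 3.14].

INTERFACE

Orientations are given as a unit quaternion [w, x, y, z].
In Python, from workcell import env gives the robot as it stands.
- The arm moves only by the shell command python3 -m handwheel 'ROWS'. ROWS is JSON, a list of rows, each an object of numbers: "tx", "ty", "tz": the shift along the tool's x, y, z in m; "wx", "wy", "wz": the turn, a rotation vector about the tool's x, y, z in units of 5 degrees (1.0 is 5 degrees); "grip": the closure, from -1 (fully open) to 1 (shut). In form: [{"tx": .., "ty": .., "tz": .., "wx": .., "wy": .., "wz": .., "grip": ..}, ...]. A call has 1 to 20 rows; each row shifts and turns the commanded pose from where the row before left it, along the tool's axes as they then stand; what a row does not reach is not made up. A row lasts 1/8 s, in which the tool goes at most 62.5 mm and 10.7 degrees, less where a joint would pass 70% of its speed; a pose out of reach is approached as far as the arm can. A call with a gripper value outside its range is refused whole. The fingers move at their own pace and stop on an object; the grip force is fixed at half the most. Time passes only in rows, so rows that do not move let the fingers close. It gives the time, the measured TCP pose, the force, the opening and the grip force at its end, in the units of the state.
- env.sense(): the state, without advancing time (a new reading comes with each control period).
- env.capture(name): name is "scene" or "top" or "wrist"; returns (picture, depth): 400x640x3 uint8, red, green, blue; 400x640 float32, m along the optical axis (not along the pixel's ray), 0 where there is no reading.
- env.camera_params(name): a dict with "fovy" (degrees; the focal length in pixels is half the picture's height over the tangent of half this angle, whatever the lens; pixels are square), "cx", "cy" (the principal point, pixels), "xyz" and "orientation" of the camera in the world. Camera axes: x right, y down, z forward; pixel columns grow to the right and rows downward; lengths in m; the calibration is good to about 2 mm. The wrist camera is an equidistant fisheye: a pixel r from the principal point sees the ray r / f radians off the axis. A picture is of the moment at which its call begins: read the wrist's pose just before it. camera_params takes no time and is no camera call; for the wrist camera it gives the pose at the moment of the call.
- env.sign_off(): hands the job in; it is judged then, once.
The state is a dict: "time": time; "joints": joint angles; "joint_velocities": joint speeds; "joint_efforts": joint torques, N m; "position": TCP position; "ee_rot": TCP orientation; "contact_force": force on the tool from outside, world axes, zero at the start; "ft_torque": the same for the moment, N m; "grip_width": finger opening in m; "gripper_force": force on a finger pad.
Only numpy, scipy, OpenCV 4.12 (cv2) and the standard library are available. Lean on these libraries where they do the work, as an engineer would, in place of code of your own. Each camera call takes 0.05 s, during which the arm holds its last target. There are 200 camera calls.

## Working session

There is one attempt and no reset: what is moved stays moved. The work goes in short steps, Python scripts to look and compute and a shell command to move; the robot and the scene stay as the last step left them, time stands still between calls to the robot, and variables do not carry over. Pictures are saved under pics/ and viewed, at most 10 in all, crops included, and the job is handed in when it is done.

```bash
mkdir -p pics; ls; cat > h.py <<'E'
import numpy as np, cv2
from scipy.spatial.transform import Rotation as R
from workcell import env
def rot(q): return R.from_quat([q[1],q[2],q[3],q[0]])
def cam(n):
    c=env.camera_params(n); f=200/np.tan(np.radians(c['fovy'])/2)
    return c,f,rot(c['orientation']),np.array(c['xyz'])
def pt(n,u,v,d,c=None):
    c,f,r,t=c or cam(n); x=(u-c['cx']);y=(v-c['cy'])
    if n=='wrist':
        rr=np.hypot(x,y);th=rr/f; k=np.tan(th)/max(rr,1e-9); p=np.array([x*k,y*k,1])
    else: p=np.array([x/f,y/f,1])
    return r.apply(p*d)+t
def onplane(n,u,v,z,c=None):
    c=c or cam(n); a=pt(n,u,v,1,c); t=c[3]; return t+(a-t)*(z-t[2])/(a[2]-t[2])
def cloud(n,dep,c=None):
    c=c or cam(n); cc,f,r,t=c; v,u=np.indices(dep.shape); x=u-cc['cx'];y=v-cc['cy']
    if n=='wrist':
        rr=np.hypot(x,y)+1e-9;k=np.tan(np.minimum(rr/f,1.5))/rr
    else: k=1/f
    p=np.stack([x*k,y*k,np.ones_like(x*1.)],-1)*dep[...,None]
    return r.apply(p.reshape(-1,3)).reshape(p.shape)+t
E
python3 - <<'E'
from h import *
for n in('scene','top'):
    c=cam(n);im,d=env.capture(n);cv2.imwrite(f'pics/{n}0.png',im[...,::-1]);np.savez(f'{n}0.npz',im=im,d=d);print(n,c[0],c[2].as_matrix().round(2).tolist())
s=env.sense();print(s['position'],s['ee_rot'],s['grip_width'],env.hold_point_z)
E
```

```text
pics
scene {'fovy': 54.65932821449265, 'cx': 315.5323930654117, 'cy': 203.6678930089228, 'xyz': array([ 1.16541594, -0.33729473,  0.94743376]), 'orientation': array([-0.28125222,  0.82414553,  0.46227158, -0.16729113])} [[0.52, 0.67, -0.54], [0.86, -0.41, 0.31], [-0.02, -0.62, -0.79]]
top {'fovy': 52.70601827951558, 'cx': 321.33568336232344, 'cy': 194.45662980882477, 'xyz': array([ 0.43877952, -0.01757282,  1.25608358]), 'orientation': array([ 0.05668746, -0.6979532 ,  0.71268335, -0.04159696])} [[-0.02, -0.99, 0.14], [-1.0, 0.02, 0.02], [-0.02, -0.14, -0.99]]
[0.19394209 0.48746822 0.23069911] [-2.30990514e-04  1.88278183e-01  9.82115492e-01 -6.57068011e-04] 0.08560320223295557 0.0187
```

View pics/scene0.png

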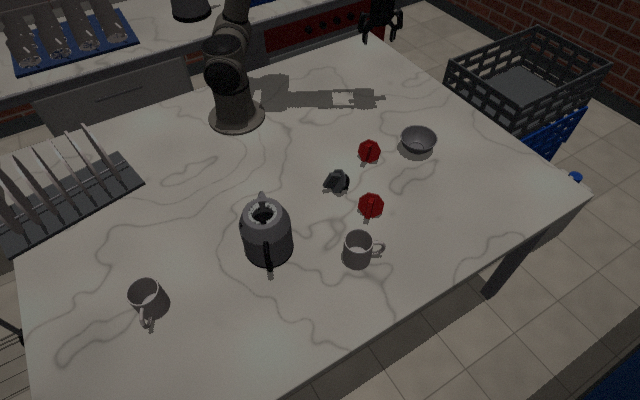

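View pics/top0.png

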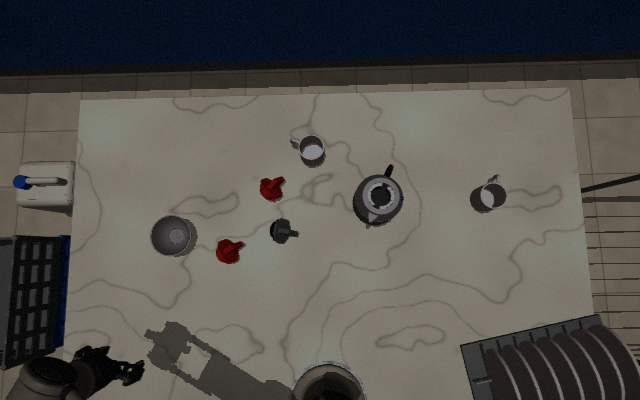

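Lid-shaped candidates in the top view are red (271,188), red (230,250) and grey (283,231). Only the grey one fits the description. The jug is at (380,199), with its handle up-right at (388,172) and its spout at (371,222). I'll confirm this in an enlarged crop.

```bash
python3 - <<'E'
from h import *
t=np.load('top0.npz');s=np.load('scene0.npz')
def crop(im,u,v,w,h,k): return cv2.convertScaleAbs(cv2.resize(im[v:v+h,u:u+w,::-1],None,fx=k,fy=k,interpolation=cv2.INTER_CUBIC),alpha=1.8)
a=crop(t['im'],260,210,50,37,8);b=crop(t['im'],347,160,66,74,8)[:592,:400]
b=crop(t['im'],350,160,50*1,74,8)
c=crop(s['im'],315,160,50,37,8)
left=np.vstack([a,c]);b=crop(t['im'],350,163,60,74,int(8))[:592,:]
b=cv2.resize(b,(400,493));b=np.vstack([b,np.zeros((592-493,400,3),np.uint8)])
cv2.imwrite('pics/crop1.png',np.hstack([left,b]))
P=cloud('top',t['d'])
for n,(u,v) in dict(lid=(283,231),grip=(293,233),jugtop=(365,199),mugA=(312,160),mugB=(488,198),bowl=(174,235),table=(330,260)).items(): print(n,P[v,u].round(3))
# lid cloud
for n,dat in(('top',t),('scene',s)):
    Q=cloud(n,dat['d']).reshape(-1,3)
    m=(Q[:,2]>.006)&(abs(Q[:,0]-P[231,283,0])<.07)&(abs(Q[:,1]-P[231,283,1])<.07)
    Q=Q[m];print(n,len(Q),Q.min(0).round(3),Q.max(0).round(3),Q.mean(0).round(3))
    hi=Q[Q[:,2]>Q[:,2].max()-.01];print(hi.mean(0).round(3))
E
```

```text
lid [0.499 0.121 0.067]
grip [0.494 0.093 0.056]
jugtop [ 0.577 -0.114  0.162]
mugA [0.707 0.032 0.082]
mugB [ 0.592 -0.51   0.   ]
bowl [0.497 0.469 0.004]
table [ 0.411 -0.015  0.002]
top 448 [0.43  0.07  0.006] [0.564 0.164 0.081] [0.501 0.128 0.047]
[0.497 0.109 0.074]
scene 445 [0.465 0.079 0.006] [0.541 0.161 0.078] [0.509 0.119 0.047]
[0.5   0.114 0.072]
```

View pics/crop1.png

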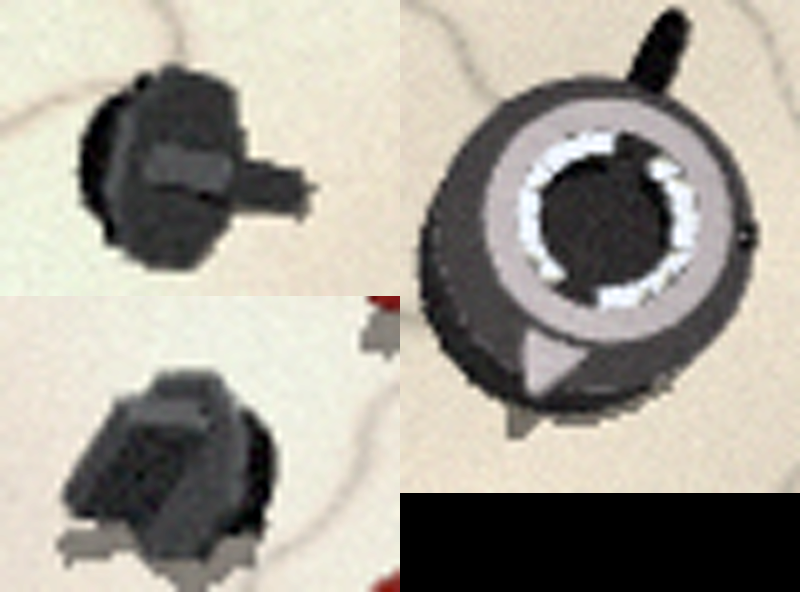

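Crop confirms it: grey lid with its black plug at left (100,170 in the crop), bar pointing right. In the jug crop, the notches are at about (628,145) and (575,290). I'll move above the lid for a wrist view.

```bash
python3 -m handwheel '[{"tx":-0.0356,"ty":-0.0206,"tz":-0.006},{"tx":-0.0356,"ty":-0.0206,"tz":-0.006},{"tx":-0.0356,"ty":-0.0206,"tz":-0.006},{"tx":-0.0356,"ty":-0.0206,"tz":-0.006},{"tx":-0.0356,"ty":-0.0206,"tz":-0.006},{"tx":-0.0356,"ty":-0.0206,"tz":-0.006},{"tx":-0.0356,"ty":-0.0206,"tz":-0.006},{"tx":-0.0356,"ty":-0.0206,"tz":-0.006},{"tx":-0.0356,"ty":-0.0206,"tz":-0.006},{"tx":-0.0356,"ty":-0.0206,"tz":-0.006},{"tx":-0.0356,"ty":-0.0206,"tz":-0.006},{"tx":-0.0356,"ty":-0.0206,"tz":-0.006}]'
python3 -m handwheel '[{"wz":2},{"wz":2},{"wz":2},{"wz":2},{"wz":2},{"wz":2},{"wz":2},{"wz":2},{"wz":0.6},{}]'
python3 - <<'E'
from h import *
c=cam('wrist');im,d=env.capture('wrist');np.savez('w1.npz',im=im,d=d);np.save('w1c.npy',np.r_[c[3],c[2].as_quat(),c[1],c[0]['cx'],c[0]['cy']])
cv2.imwrite('pics/w1.png',cv2.convertScaleAbs(im[...,::-1],alpha=1.6))
s=env.sense();print(s['time'],s['position'],rot(s['ee_rot']).as_matrix().round(3).tolist(),s['joints'],c[0])
E
```

```text
0.15 [0.19396915 0.48755278 0.23079566] [[-0.929, 0.37, -0.001], [0.37, 0.929, -0.001], [0.0, -0.001, -1.0]] [ 1.04603319e+00  3.42578568e-01  1.52474519e+00 -4.37257001e-06
  1.27541034e+00 -1.46023821e-01] {'fovy': 65.70646984690485, 'cx': 315.7425834214989, 'cy': 198.0943339824023, 'xyz': array([0.13106433, 0.5129233 , 0.37431756]), 'orientation': array([0.11283452, 0.81947948, 0.55676093, 0.07575626])}validation failed for argument at $[0]...
validation failed for argument at $[0]...
```

View pics/w1.png

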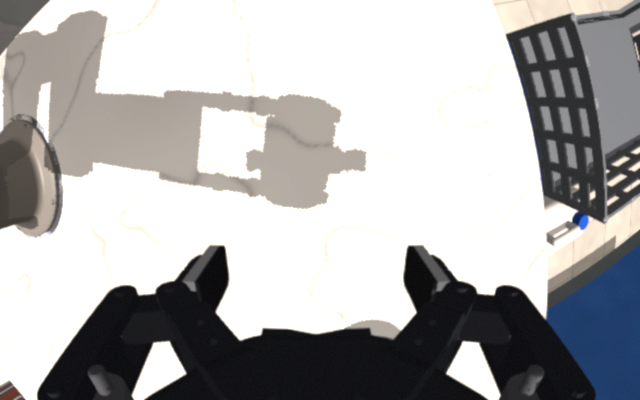

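The move was refused because each row needs all its keys. The picture shows only the bare counter, with the fingers at (220,260) and (415,260). I'll resend with full rows.

```bash
python3 -m handwheel '[{"tx":-0.0356,"ty":-0.0206,"tz":-0.006,"wx":0,"wy":0,"wz":0,"grip":-1},{"tx":-0.0356,"ty":-0.0206,"tz":-0.006,"wx":0,"wy":0,"wz":0,"grip":-1},{"tx":-0.0356,"ty":-0.0206,"tz":-0.006,"wx":0,"wy":0,"wz":0,"grip":-1},{"tx":-0.0356,"ty":-0.0206,"tz":-0.006,"wx":0,"wy":0,"wz":0,"grip":-1},{"tx":-0.0356,"ty":-0.0206,"tz":-0.006,"wx":0,"wy":0,"wz":0,"grip":-1},{"tx":-0.0356,"ty":-0.0206,"tz":-0.006,"wx":0,"wy":0,"wz":0,"grip":-1},{"tx":-0.0356,"ty":-0.0206,"tz":-0.006,"wx":0,"wy":0,"wz":0,"grip":-1},{"tx":-0.0356,"ty":-0.0206,"tz":-0.006,"wx":0,"wy":0,"wz":0,"grip":-1},{"tx":-0.0356,"ty":-0.0206,"tz":-0.006,"wx":0,"wy":0,"wz":0,"grip":-1},{"tx":-0.0356,"ty":-0.0206,"tz":-0.006,"wx":0,"wy":0,"wz":0,"grip":-1},{"tx":-0.0356,"ty":-0.0206,"tz":-0.006,"wx":0,"wy":0,"wz":0,"grip":-1},{"tx":-0.0356,"ty":-0.0206,"tz":-0.006,"wx":0,"wy":0,"wz":0,"grip":-1}]'
python3 -m handwheel '[{"tx":0,"ty":0,"tz":0,"wx":0,"wy":0,"wz":2,"grip":-1},{"tx":0,"ty":0,"tz":0,"wx":0,"wy":0,"wz":2,"grip":-1},{"tx":0,"ty":0,"tz":0,"wx":0,"wy":0,"wz":2,"grip":-1},{"tx":0,"ty":0,"tz":0,"wx":0,"wy":0,"wz":2,"grip":-1},{"tx":0,"ty":0,"tz":0,"wx":0,"wy":0,"wz":2,"grip":-1},{"tx":0,"ty":0,"tz":0,"wx":0,"wy":0,"wz":2,"grip":-1},{"tx":0,"ty":0,"tz":0,"wx":0,"wy":0,"wz":2,"grip":-1},{"tx":0,"ty":0,"tz":0,"wx":0,"wy":0,"wz":2,"grip":-1},{"tx":0,"ty":0,"tz":0,"wx":0,"wy":0,"wz":0.6,"grip":-1},{"tx":0,"ty":0,"tz":0,"wx":0,"wy":0,"wz":0,"grip":-1}]'
cat > look.py <<'E'
import sys
from h import *
n=sys.argv[1]
c=cam('wrist');im,d=env.capture('wrist');np.savez(n+'.npz',im=im,d=d,t=c[3],q=c[2].as_quat(),f=c[1],cx=c[0]['cx'],cy=c[0]['cy'])
cv2.imwrite('pics/'+n+'.png',cv2.convertScaleAbs(im[...,::-1],alpha=1.6))
s=env.sense();print(s['time'],s['position'],rot(s['ee_rot']).as_matrix().round(3).tolist(),s['joints'].round(2),c[3])
E
python3 look.py w2
```

```text
time: 1.65
position: [0.5002, 0.099, 0.3033]
ee_rot: [-0.0, 0.188, 0.982, 0.0]
contact_force: [-0.2, 0.5, 0.7]
grip_width: 0.0853
gripper_force: 0.0
time: 2.9
position: [0.4995, 0.1001, 0.303]
ee_rot: [-0.0, 0.792, 0.611, -0.0]
contact_force: [-0.3, 1.3, -0.5]
grip_width: 0.0854
gripper_force: 0.0
2.95 [0.49952239 0.10013981 0.30310971] [[0.253, 0.968, -0.0], [0.968, -0.253, 0.0], [-0.0, -0.0, -1.0]] [0.05 0.27 1.43 0.   1.44 0.3 ] [0.51735757 0.16622251 0.44664444]
```

View pics/w2.png

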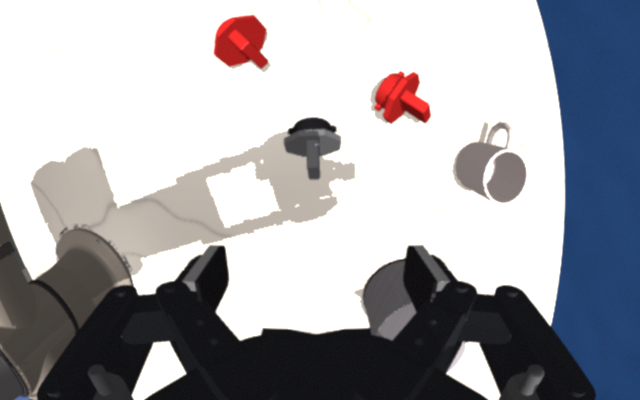

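Wrist view: lid at (313,145), plug away (310,127), bar end at (314,175). Red ones are at (240,40) and (403,97), and the jug is half hidden at (410,300). I'll fit the lid model to the depth of all three views.

```bash
cat > fit.py <<'E'
from h import *
from scipy.optimize import least_squares
def box(q,h):
    d=np.abs(q)-h;return np.linalg.norm(np.maximum(d,0),axis=1)+np.minimum(d.max(1),0)
def cyl(r,z,z0,z1):
    d=np.stack([r,abs(z-(z0+z1)/2)-(z1-z0)/2],1);return np.linalg.norm(np.maximum(d,0),axis=1)+np.minimum(d.max(1),0)
def sdf(p):
    a=np.hypot(p[:,0],p[:,1])-.026
    an=np.radians(np.arange(0,360,45));o=(p[:,:1]*np.cos(an)+p[:,1:2]*np.sin(an)).max(1)-.037
    return np.minimum.reduce([cyl(a,p[:,2],0,.024),cyl(o,p[:,2],.024,.032),box(p-[0,0,.051],[.008,.028,.019])])
# z axis horizontal heading psi, lean th; lid -y side down => lid y has upward part
def frame(psi,th):
    h=np.array([np.cos(psi),np.sin(psi),0]);u=np.array([0,0,1.])
    z=h*np.sin(th)+u*np.cos(th); y=-h*np.cos(th)+u*np.sin(th); return np.stack([np.cross(y,z),y,z],1)
def wcam(D): return ({'cx':float(D['cx']),'cy':float(D['cy'])},float(D['f']),R.from_quat(D['q']),D['t'])
def fit(Q,x0):
    def res(x): return sdf((Q-x[:3])@frame(x[3],x[4]))
    s=least_squares(res,x0,loss='soft_l1',f_scale=.002);return s.x,np.median(abs(res(s.x)))
E
python3 - <<'E'
from fit import *
g=np.array([.50,.12,.04])
for n in('top0','scene0','w2'):
    D=np.load(n+'.npz');Q=cloud(n[:-1] if n!='w2' else 'wrist',D['d'],wcam(D) if n=='w2' else None).reshape(-1,3)
    T=Q[(abs(Q[:,2])<.02)&(np.hypot(*(Q[:,:2]-g[:2]).T)<.2)]
    Q=Q[(Q[:,2]>.008)&(Q[:,2]<.1)&(abs(Q[:,:2]-g[:2]).max(1)<.065)]
    x,e=fit(Q,[.505,.135,.022,-1.75,1.08])
    F=frame(x[3],x[4]);print(n,len(Q),'table',np.median(T[:,2]).round(4),x[:3].round(4),np.degrees(x[3:]).round(1),e.round(4),'grip',(x[:3]+.051*F[:,2]).round(4))
E
```

```text
top0 441 table -0.0008 [0.5077 0.1536 0.021 ] [-102.2   62.6] 0.0009 grip [0.4981 0.1093 0.0444]
scene0 443 table 0.0002 [0.5066 0.1514 0.0212] [-103.1   62.1] 0.001 grip [0.4963 0.1074 0.045 ]
w2 2083 table 0.001 [0.5079 0.1528 0.0224] [-102.1   62.3] 0.0004 grip [0.4984 0.1087 0.0461]
```

Three views agree: lean 62°, origin 22 mm up, grip at 46 mm high, all as described. Next is a pre-grasp with 25° of tilt.

```bash
python3 -m handwheel '[{"tx":0,"ty":0,"tz":0,"wx":0,"wy":0,"wz":-0.48,"grip":-1},{"tx":-0.0077,"ty":-0.0007,"tz":0.0453,"wx":0,"wy":0,"wz":0,"grip":-1},{"tx":-0.0077,"ty":-0.0007,"tz":0.0453,"wx":0,"wy":0,"wz":0,"grip":-1},{"tx":-0.0077,"ty":-0.0007,"tz":0.0453,"wx":0,"wy":0,"wz":0,"grip":-1},{"tx":-0.0077,"ty":-0.0007,"tz":0.0453,"wx":0,"wy":0,"wz":0,"grip":-1},{"tx":0,"ty":0,"tz":0,"wx":0,"wy":1.25,"wz":0,"grip":-1},{"tx":0,"ty":0,"tz":0,"wx":0,"wy":1.25,"wz":0,"grip":-1},{"tx":0,"ty":0,"tz":0,"wx":0,"wy":1.25,"wz":0,"grip":-1},{"tx":0,"ty":0,"tz":0,"wx":0,"wy":1.25,"wz":0,"grip":-1},{"tx":0,"ty":0,"tz":0,"wx":0,"wy":0,"wz":0,"grip":-1},{"tx":0,"ty":0,"tz":0,"wx":0,"wy":0,"wz":0,"grip":-1}]'
cat > tgt.py <<'E'
import sys
from h import *
s=env.sense();M=rot(s['ee_rot']).as_matrix();p=np.array(eval(sys.argv[1]))
print(s['time'],s['position'],M.round(3).tolist(),s['joints'].round(2));print('tool shift',((p-s['position'])@M).round(4),s['grip_width'],s['contact_force'].round(1))
E
python3 tgt.py '[.4992,.1120,.0315]'
```

```text
time: 4.32
position: [0.4904, 0.0706, 0.1221]
ee_rot: [-0.135, 0.76, 0.613, 0.168]
contact_force: [0.2, 0.4, -0.2]
grip_width: 0.0854
gripper_force: 0.0
4.325 [0.49044176 0.0706282  0.12214987] [[0.193, 0.977, 0.09], [0.886, -0.213, 0.411], [0.421, 0.0, -0.907]] [-0.29  0.41  1.87  0.53  0.97 -0.4 ]
tool shift [ 0.0002 -0.0003  0.1   ] 0.08544158340227488 [ 0.2  0.4 -0.2]
```

```bash
python3 -m handwheel '[{"tx":0,"ty":0,"tz":0.03,"wx":0,"wy":0,"wz":0,"grip":-1},{"tx":0,"ty":0,"tz":0.03,"wx":0,"wy":0,"wz":0,"grip":-1},{"tx":0,"ty":0,"tz":0.025,"wx":0,"wy":0,"wz":0,"grip":-1},{"tx":0,"ty":0,"tz":0.015,"wx":0,"wy":0,"wz":0,"grip":-1},{"tx":0,"ty":0,"tz":0,"wx":0,"wy":0,"wz":0,"grip":-1},{"tx":0,"ty":0,"tz":0,"wx":0,"wy":0,"wz":0,"grip":1},{"tx":0,"ty":0,"tz":0,"wx":0,"wy":0,"wz":0,"grip":1},{"tx":0,"ty":0,"tz":0,"wx":0,"wy":0,"wz":0,"grip":1},{"tx":0,"ty":0,"tz":0,"wx":0,"wy":0,"wz":0,"grip":1},{"tx":0,"ty":0,"tz":0,"wx":0,"wy":0,"wz":0,"grip":1},{"tx":0,"ty":0,"tz":0,"wx":0,"wy":0,"wz":0,"grip":1}]'
python3 tgt.py '[.4992,.1120,.0315]'
```

```text
time: 5.7
position: [0.4996, 0.1118, 0.0318]
ee_rot: [-0.136, 0.76, 0.612, 0.169]
contact_force: [-1.7, -1.4, 4.8]
grip_width: 0.0154
gripper_force: 59.4
5.7 [0.49955701 0.11179881 0.03177529] [[0.193, 0.977, 0.091], [0.885, -0.213, 0.413], [0.423, 0.001, -0.906]] [-0.2   0.57  1.92  0.67  0.75 -0.51]
tool shift [-0.     -0.0004  0.0003] 0.015353950309636755 [-1.7 -1.4  4.8]
```

```bash
python3 -m handwheel '[{"tx":0.0105,"ty":0,"tz":-0.0226,"wx":0,"wy":0,"wz":0,"grip":1},{"tx":0.0105,"ty":0,"tz":-0.0227,"wx":0,"wy":0,"wz":0,"grip":1},{"tx":0,"ty":0,"tz":0,"wx":0,"wy":-1.25,"wz":0,"grip":1},{"tx":0,"ty":0,"tz":0,"wx":0,"wy":-1.25,"wz":0,"grip":1},{"tx":0,"ty":0,"tz":0,"wx":0,"wy":-1.25,"wz":0,"grip":1},{"tx":0,"ty":0,"tz":0,"wx":0,"wy":-1.25,"wz":0,"grip":1},{"tx":0,"ty":0,"tz":0,"wx":0,"wy":-1.25,"wz":0,"grip":1},{"tx":0,"ty":0,"tz":0,"wx":0,"wy":-1.25,"wz":0,"grip":1},{"tx":0,"ty":0,"tz":0,"wx":0,"wy":-1.25,"wz":0,"grip":1},{"tx":0,"ty":0,"tz":0,"wx":0,"wy":-1.25,"wz":0,"grip":1},{"tx":0,"ty":0,"tz":0,"wx":0,"wy":-1.25,"wz":0,"grip":1},{"tx":0,"ty":0,"tz":0,"wx":0,"wy":-1.21,"wz":0,"grip":1},{"tx":0,"ty":0,"tz":0,"wx":0,"wy":0,"wz":0,"grip":1},{"tx":0,"ty":0,"tz":0,"wx":0,"wy":0,"wz":0,"grip":1}]'
python3 tgt.py '[.4996,.1118,.041]'; python3 - <<'E'
from fit import *
D=env.capture('scene');Q=cloud('scene',D[1]).reshape(-1,3);np.savez('scene1.npz',im=D[0],d=D[1])
im=D[0][110:260,260:460,::-1];cv2.imwrite('pics/s1.png',cv2.convertScaleAbs(cv2.resize(im,None,fx=4,fy=4,interpolation=cv2.INTER_CUBIC),alpha=1.8))
E
```

```text
time: 7.45
position: [0.4991, 0.1117, 0.0811]
ee_rot: [0.2, 0.738, 0.595, -0.249]
contact_force: [0.4, -0.4, -1.6]
grip_width: 0.0153
gripper_force: 58.8
7.45 [0.49914775 0.11174775 0.08108798] [[0.169, 0.977, -0.129], [0.778, -0.213, -0.591], [-0.605, -0.001, -0.797]] [ 0.38  0.73  1.49 -0.54  1.35  0.83]
tool shift [0.0244 0.0005 0.0318] 0.01527317951150471 [ 0.4 -0.4 -1.6]
```

View pics/s1.png

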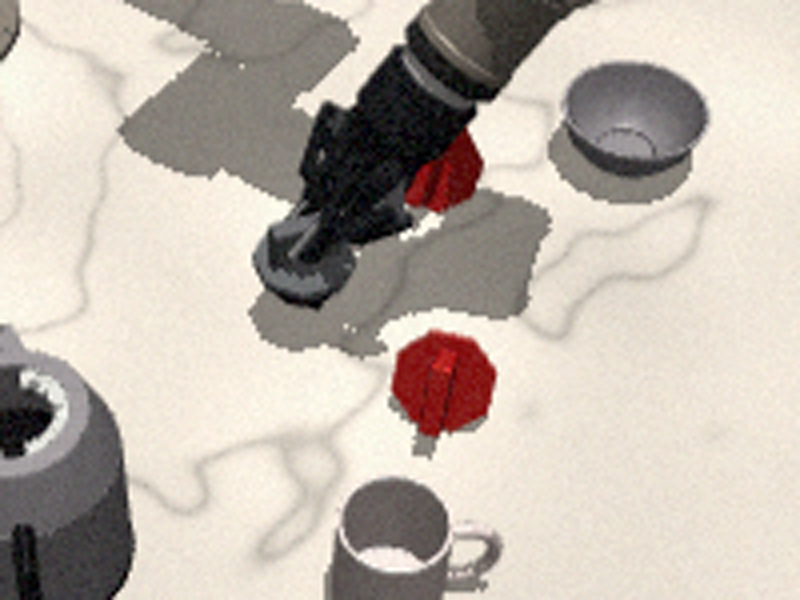

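The lid is held upright at (305,265), clear of the red ones. Lowering it.

```bash
python3 -m handwheel '[{"tx":0.0109,"ty":0,"tz":0.01435,"wx":0,"wy":0,"wz":0,"grip":1},{"tx":0.0109,"ty":0,"tz":0.01435,"wx":0,"wy":0,"wz":0,"grip":1},{"tx":0,"ty":0,"tz":0,"wx":0,"wy":0,"wz":0,"grip":1}]'
python3 -m handwheel '[{"tx":0.0006,"ty":0,"tz":0.0008,"wx":0,"wy":0,"wz":0,"grip":1},{"tx":0,"ty":0,"tz":0,"wx":0,"wy":0,"wz":0,"grip":1}]'
python3 -m handwheel '[{"tx":0.0006,"ty":0,"tz":0.0008,"wx":0,"wy":0,"wz":0,"grip":1},{"tx":0,"ty":0,"tz":0,"wx":0,"wy":0,"wz":0,"grip":1}]'
python3 -m handwheel '[{"tx":0.0006,"ty":0,"tz":0.0008,"wx":0,"wy":0,"wz":0,"grip":1},{"tx":0,"ty":0,"tz":0,"wx":0,"wy":0,"wz":0,"grip":1}]'
```

```text
time: 7.88
position: [0.4985, 0.1113, 0.0438]
ee_rot: [0.2, 0.738, 0.594, -0.25]
contact_force: [-0.2, -0.8, -1.9]
grip_width: 0.0155
gripper_force: 58.7
time: 8.12
position: [0.4994, 0.1119, 0.0445]
ee_rot: [0.201, 0.738, 0.594, -0.249]
contact_force: [0.9, -0.1, -1.8]
grip_width: 0.0153
gripper_force: 58.7
time: 8.38
position: [0.4993, 0.1118, 0.0435]
ee_rot: [0.201, 0.738, 0.594, -0.249]
contact_force: [-0.7, 0.0, -1.9]
grip_width: 0.0152
gripper_force: 58.7
time: 8.62
position: [0.4993, 0.1118, 0.0423]
ee_rot: [0.201, 0.738, 0.594, -0.249]
contact_force: [0.3, 0.2, -2.0]
grip_width: 0.015
gripper_force: 58.7
```

```bash
for i in 1 2; do :; done; python3 -m handwheel '[{"tx":0.0006,"ty":0,"tz":0.0008,"wx":0,"wy":0,"wz":0,"grip":1},{"tx":0,"ty":0,"tz":0,"wx":0,"wy":0,"wz":0,"grip":1}]'
python3 -m handwheel '[{"tx":0.0006,"ty":0,"tz":0.0008,"wx":0,"wy":0,"wz":0,"grip":1},{"tx":0,"ty":0,"tz":0,"wx":0,"wy":0,"wz":0,"grip":1}]'
```

```text
time: 8.88
position: [0.4993, 0.1118, 0.0422]
ee_rot: [0.201, 0.738, 0.594, -0.249]
contact_force: [-1.3, 1.1, 5.4]
grip_width: 0.0155
gripper_force: 59.7
time: 9.12
position: [0.4993, 0.1117, 0.0422]
ee_rot: [0.201, 0.738, 0.594, -0.249]
contact_force: [-4.1, 1.8, 11.7]
grip_width: 0.0153
gripper_force: 60.6
```

```bash
python3 -m handwheel '[{"tx":0,"ty":0,"tz":0,"wx":0,"wy":0,"wz":0,"grip":-1},{"tx":0,"ty":0,"tz":0,"wx":0,"wy":0,"wz":0,"grip":-1},{"tx":0,"ty":0,"tz":0,"wx":0,"wy":0,"wz":0,"grip":-1},{"tx":0,"ty":0,"tz":0,"wx":0,"wy":0,"wz":0,"grip":-1},{"tx":0,"ty":0,"tz":-0.02,"wx":0,"wy":0,"wz":0,"grip":-1},{"tx":0,"ty":0,"tz":-0.05,"wx":0,"wy":0,"wz":0,"grip":-1},{"tx":0,"ty":0,"tz":-0.05,"wx":0,"wy":0,"wz":0,"grip":-1},{"tx":0,"ty":0,"tz":-0.05,"wx":0,"wy":0,"wz":0,"grip":-1},{"tx":0,"ty":0,"tz":0,"wx":0,"wy":1.48,"wz":0,"grip":-1},{"tx":0,"ty":0,"tz":0,"wx":0,"wy":1.48,"wz":0,"grip":-1},{"tx":0,"ty":0,"tz":0,"wx":0,"wy":1.48,"wz":0,"grip":-1},{"tx":0,"ty":0,"tz":0,"wx":0,"wy":1.48,"wz":0,"grip":-1},{"tx":0,"ty":0,"tz":0,"wx":0,"wy":1.48,"wz":0,"grip":-1},{"tx":0,"ty":0,"tz":0,"wx":0,"wy":0,"wz":0,"grip":-1}]'
python3 tgt.py '[.47,-.05,.33]'
```

```text
time: 10.88
position: [0.5211, 0.2107, 0.1761]
ee_rot: [0.002, 0.78, 0.626, -0.002]
contact_force: [0.8, -0.8, -0.0]
grip_width: 0.0857
gripper_force: 0.0
10.875 [0.5211113  0.21069078 0.17612403] [[0.216, 0.976, -0.001], [0.976, -0.216, -0.006], [-0.006, 0.0, -1.0]] [ 0.25  0.46  1.5  -0.01  1.18  0.47]
tool shift [-0.2664  0.0065 -0.1524] 0.08568207991311248 [ 0.8 -0.8 -0. ]
```

```bash
python3 -m handwheel '[{"tx":0,"ty":0,"tz":-0.05,"wx":0,"wy":0,"wz":0,"grip":-1},{"tx":0,"ty":0,"tz":-0.052,"wx":0,"wy":0,"wz":0,"grip":-1},{"tx":0,"ty":0,"tz":-0.052,"wx":0,"wy":0,"wz":0,"grip":-1},{"tx":-0.044,"ty":0.011,"tz":0,"wx":0,"wy":0,"wz":0,"grip":-1},{"tx":-0.044,"ty":0.011,"tz":0,"wx":0,"wy":0,"wz":0,"grip":-1},{"tx":-0.044,"ty":0.011,"tz":0,"wx":0,"wy":0,"wz":0,"grip":-1},{"tx":-0.044,"ty":0.011,"tz":0,"wx":0,"wy":0,"wz":0,"grip":-1},{"tx":-0.044,"ty":0.011,"tz":0,"wx":0,"wy":0,"wz":0,"grip":-1},{"tx":-0.044,"ty":0.011,"tz":0,"wx":0,"wy":0,"wz":0,"grip":-1},{"tx":-0.044,"ty":0.011,"tz":0,"wx":0,"wy":0,"wz":0,"grip":-1},{"tx":-0.044,"ty":0.011,"tz":0,"wx":0,"wy":0,"wz":0,"grip":-1},{"tx":0,"ty":0,"tz":0,"wx":0,"wy":0,"wz":0,"grip":-1},{"tx":0,"ty":0,"tz":0,"wx":0,"wy":0,"wz":0,"grip":-1}]'
python3 look.py w3
python3 - <<'E'
from fit import *
for n in('top','scene'):
    im,d=env.capture(n);np.savez(n+'3.npz',im=im,d=d)
E
```

```text
time: 12.5
position: [0.5325, -0.1487, 0.3311]
ee_rot: [0.001, 0.779, 0.627, -0.003]
contact_force: [-0.4, -0.7, -0.1]
grip_width: 0.0856
gripper_force: 0.0
12.55 [ 0.53256738 -0.14828525  0.33125181] [[0.212, 0.977, -0.002], [0.977, -0.212, -0.005], [-0.005, -0.001, -1.0]] [-0.41  0.34  1.25 -0.01  1.55 -0.19] [ 0.54797695 -0.08123907  0.47429923]
```

View pics/w3.png

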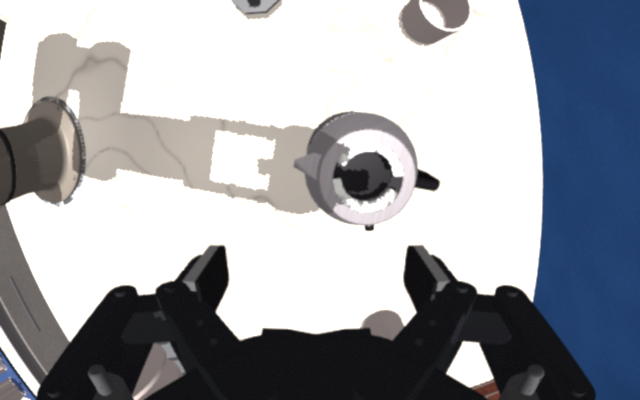

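Wrist view 3: lid upright at (255,3), jug mouth at (366,175), spout at (303,163), handle end at (432,183), catch button at (369,227). I'll fit the jug top and the lid.

```bash
cat > jug.py <<'E'
from fit import *
from scipy.optimize import differential_evolution
ests=[]
for n in('w3','top0','top3','scene0','scene3'):
    D=np.load(n+'.npz');k=n[:-1] if n!='w3' else 'wrist';c=wcam(D) if n=='w3' else cam(k)
    Q=cloud(k,D['d'],c);zs=[]
    m=(np.hypot(Q[...,0]-.575,Q[...,1]+.135)<.075)&(Q[...,2]>.145)&(Q[...,2]<.185)
    zt=np.median(Q[m][:,2])
    # project all rays on plane zt
    v,u=np.where(D['d']>0);P=Q[v,u];t=c[3];X=t+(P-t)*((zt-t[2])/(P[:,2]-t[2]))[:,None]
    s=np.hypot(X[:,0]-.575,X[:,1]+.135)<.09;X=X[s];P=P[s];top=(abs(P[:,2]-zt)<.006)
    W=np.hypot(*(X[:,:2]-[.575,-.135]).T)
    def cost(x):
        d=X[:,:2]-x[:2];r=np.hypot(*d.T);a=d@[np.cos(x[2]),np.sin(x[2])];b=d@[-np.sin(x[2]),np.cos(x[2])]
        hole=np.maximum(.028-r,np.minimum(.0075-abs(b),.037-abs(a)))   # >0 inside
        ring=np.minimum(.050-r,-hole)
        pr=1/(1+np.exp(-ring/.0007)); return np.mean((pr-top)**2)
    S=differential_evolution(cost,[(.55,.60),(-.16,-.11),(-1,.5)],seed=0,tol=1e-6)
    print(n,len(X),'top z',zt.round(4),S.x[:2].round(4),np.degrees(S.x[2]).round(1),round(S.fun,4))
for n in('top3','scene3'):
    D=np.load(n+'.npz');Q=cloud(n[:-1],D['d']).reshape(-1,3);Q=Q[(Q[:,2]>.006)&(Q[:,2]<.1)&(np.hypot(Q[:,0]-.505,Q[:,1]-.105)<.07)]
    def res(x): return sdf((Q-x[:3])@R.from_rotvec([x[4],x[5],0]).as_matrix()@R.from_euler('z',x[3]).as_matrix())
    S=least_squares(res,[.505,.11,0,-.2,0,0],loss='soft_l1',f_scale=.002).x;print(n,len(Q),S[:3].round(4),np.degrees(S[3:]).round(1),Q[:,2].max())
E
python3 jug.py
```

```text
w3 23105 top z 0.1655 [ 0.5852 -0.1564] -23.4 0.042
top0 3402 top z 0.1628 [ 0.5851 -0.1567] -22.6 0.0516
top3 3393 top z 0.1593 [ 0.5741 -0.142 ] -44.1 0.1597
scene0 3042 top z 0.1641 [ 0.5864 -0.16  ] -23.4 0.0627
scene3 3046 top z 0.1642 [ 0.5865 -0.16  ] -24.1 0.0634
top3 497 [ 5.018e-01  1.218e-01 -4.000e-04] [-11.5   0.1   1.1] 0.07496051285802463
scene3 425 [5.017e-01 1.201e-01 1.000e-04] [-11.4  -0.8  -1.7] 0.07424023213130593
```

The jug is near (0.585,-0.157) at yaw -23°, with its top at 164–165 mm as described. I'll take a second, closer wrist view and refit with a better-centred window.

```bash
python3 -m handwheel '[{"tx":-0.025,"ty":0.015,"tz":0.04,"wx":0,"wy":0,"wz":0,"grip":-1},{"tx":-0.025,"ty":0.015,"tz":0.04,"wx":0,"wy":0,"wz":0,"grip":-1},{"tx":0,"ty":0,"tz":0,"wx":0,"wy":0,"wz":0,"grip":-1},{"tx":0,"ty":0,"tz":0,"wx":0,"wy":0,"wz":0,"grip":-1}]'
python3 look.py w4
sed -i "s/('w3','top0','top3','scene0','scene3')/('w3','w4','top0','scene0')/; s/n!='w3'/n[0]!='w'/; s/n=='w3'/n[0]=='w'/; s/\.575,Q\[...,1\]+\.135/.585,Q[...,1]+.157/; s/X\[:,0\]-.575,X\[:,1\]+.135/X[:,0]-.585,X[:,1]+.157/; s/<.09;X/<.075;X/; s/(.55,.60),(-.16,-.11)/(.57,.60),(-.175,-.14)/" jug.py; python3 jug.py | head -4
python3 - <<'E'
from fit import *
D=np.load('w4.npz');im=cv2.imread('pics/w4.png')
c=wcam(D);print([onplane('wrist',u,v,.165,c).round(3).tolist() for u,v in((366,175),)])
# overlay fit
r,t=c[2],c[3]
def proj(p):
    q=r.inv().apply(p-t);th=np.arctan2(np.hypot(q[0],q[1]),q[2]);k=c[1]*th/np.hypot(q[0],q[1]);return c[0]['cx']+q[0]*k,c[0]['cy']+q[1]*k
C=np.array([.5852,-.1565,.165]);y=np.radians(-23.4);pts=[C]+[C+s*.037*np.array([np.cos(y),np.sin(y),0]) for s in(1,-1)]+[C+.05*np.array([np.cos(a),np.sin(a),0]) for a in np.arange(0,6.28,.3)]+[C+.028*np.array([np.cos(a),np.sin(a),0]) for a in np.arange(0,6.28,.5)]
u,v=map(int,proj(C));k=5;u0,v0=max(u-75,0),max(v-58,0)
o=cv2.convertScaleAbs(cv2.resize(D['im'][v0:v0+116,u0:u0+150,::-1],None,fx=k,fy=k,interpolation=cv2.INTER_CUBIC),alpha=1.2)
for p in pts:
    a,b=proj(p);cv2.circle(o,(int((a-u0+.5)*k),int((b-v0+.5)*k)),3,(0,0,255),-1)
cv2.imwrite('pics/w4c.png',o)
E
```

```text
time: 13.15
position: [0.5514, -0.2042, 0.2528]
ee_rot: [0.002, 0.779, 0.628, -0.002]
contact_force: [0.1, -1.2, -0.4]
grip_width: 0.0856
gripper_force: 0.0
13.2 [ 0.55157759 -0.20424336  0.25344626] [[0.212, 0.977, 0.001], [0.977, -0.212, -0.006], [-0.006, 0.002, -1.0]] [-0.48  0.44  1.31 -0.    1.39 -0.27] [ 0.56637871 -0.13670963  0.39603417]
w3 15525 top z 0.1655 [ 0.5852 -0.1564] -23.4 0.0619
w4 29471 top z 0.1656 [ 0.5853 -0.1572] -23.2 0.0518
top0 2356 top z 0.1626 [ 0.5851 -0.1568] -22.6 0.0759
scene0 2193 top z 0.1637 [ 0.5863 -0.1601] -23.7 0.0985
[[0.594, -0.191, 0.165]]
```

View pics/w4c.png

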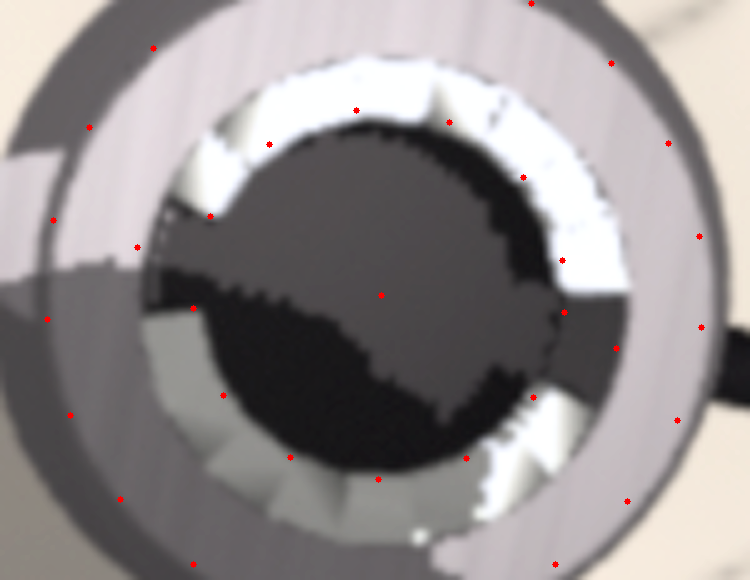

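Overlay: the notches match in yaw (-23.4°), but the ring's outer edge (48..722) and the white ring's edge (143..630) centre about 10 px right of my dots, roughly 1.5 mm. I'll check the depth profile and refit on the rim.

```bash
python3 - <<'E'
from fit import *
C=np.array([.586,-.157])
for n in('w3','w4'):
    D=np.load(n+'.npz');c=wcam(D);Q=cloud('wrist',D['d'],c).reshape(-1,3);d=Q[:,:2]-C;r=np.hypot(*d.T)
    print(n,[(k,(np.percentile(Q[(r>k/1e3)&(r<(k+2)/1e3),2],[20,50,80])*1e3).round(1).tolist()) for k in range(24,66,2)])
    print('plane offset',np.median(Q[(r>.04)&(r<.046),2]))
    # edges on plane: RGB gradient for r 37 & r 50 by radial search
    g=cv2.cvtColor(D['im'],cv2.COLOR_RGB2GRAY).astype(np.float32);rr,t=c[2],c[3]
    def proj(p):
        q=rr.inv().apply(p-t);h=np.hypot(q[:,0],q[:,1]);k=c[1]*np.arctan2(h,q[:,2])/h;return c[0]['cx']+q[:,0]*k,c[0]['cy']+q[:,1]*k
    for lo,hi in((.0325,.041),(.046,.056)):
        E=[]
        rs=np.arange(lo,hi,.0002)
        for a in np.arange(0,2*np.pi,.03):
            p=np.c_[C[0]+rs*np.cos(a),C[1]+rs*np.sin(a),0*rs+.165];u,v=proj(p)
            l=cv2.remap(g,u.astype(np.float32)[None],v.astype(np.float32)[None],cv2.INTER_LINEAR)[0];gr=abs(np.gradient(cv2.GaussianBlur(l[None],(0,0),3)[0]));i=gr.argmax()
            if gr[i]>1.: E.append(p[i,:2])
        E=np.array(E);S=least_squares(lambda x:np.hypot(*(E-x[:2]).T)-x[2],[*C,(lo+hi)/2],loss='soft_l1',f_scale=.0003)
        print(n,lo,len(E),S.x.round(4),np.median(abs(S.fun)).round(5))
E
```

```text
w3 [(24, [402.0, 414.6, 428.9]), (26, [160.0, 416.9, 428.6]), (28, [160.2, 408.8, 424.4]), (30, [165.0, 412.3, 425.2]), (32, [165.0, 410.2, 423.6]), (34, [165.1, 167.2, 425.3]), (36, [161.7, 166.6, 428.5]), (38, [165.8, 409.8, 430.8]), (40, [166.0, 412.2, 430.4]), (42, [166.0, 412.9, 430.0]), (44, [166.1, 412.4, 429.9]), (46, [166.1, 416.1, 430.9]), (48, [165.9, 411.6, 428.0]), (50, [164.5, 408.7, 423.9]), (52, [160.3, 412.7, 425.1]), (54, [155.4, 413.6, 425.2]), (56, [150.2, 413.3, 425.1]), (58, [144.8, 412.6, 424.9]), (60, [139.5, 412.4, 425.1]), (62, [134.0, 411.5, 424.7]), (64, [128.8, 412.7, 431.7])]
plane offset 0.4126106946289694
w3 0.0325 209 [ 0.586  -0.1578  0.0365] 0.00033
w3 0.046 210 [ 0.5862 -0.1587  0.051 ] 0.00025
w4 [(24, [121.1, 121.7, 122.3]), (26, [121.4, 122.2, 159.8]), (28, [396.0, 396.0, 396.0]), (30, [121.9, 165.2, 166.2]), (32, [164.5, 166.4, 353.5]), (34, [166.0, 346.3, 353.5]), (36, [165.6, 334.0, 344.2]), (38, [165.6, 166.5, 333.3]), (40, [165.7, 166.5, 352.0]), (42, [166.1, 334.3, 352.0]), (44, [166.1, 331.4, 345.9]), (46, [166.4, 323.1, 348.8]), (48, [166.3, 326.1, 349.4]), (50, [165.5, 335.8, 351.3]), (52, [164.3, 339.9, 354.1]), (54, [285.2, 340.2, 354.2]), (56, [296.5, 336.3, 351.7]), (58, [276.4, 332.4, 347.0]), (60, [159.8, 332.6, 345.8]), (62, [154.6, 329.6, 343.5]), (64, [131.9, 325.4, 343.8])]
plane offset 0.33126982782521575
w4 0.0325 210 [ 0.5859 -0.158   0.0366] 0.00033
w4 0.046 210 [ 0.5869 -0.1589  0.0515] 0.00053
```

The rim and r=37 edges put the mouth at about (0.586,-0.158), yaw -23.4°. Going back to regrasp the lid at (0.5018,0.122), vertically.

```bash
python3 -m handwheel '[{"tx":0.0385,"ty":-0.0147,"tz":0,"wx":0,"wy":0.07,"wz":0,"grip":-1},{"tx":0.0385,"ty":-0.0147,"tz":0,"wx":0,"wy":0,"wz":0,"grip":-1},{"tx":0.0385,"ty":-0.0147,"tz":0,"wx":0,"wy":0,"wz":0,"grip":-1},{"tx":0.0385,"ty":-0.0147,"tz":0,"wx":0,"wy":0,"wz":0,"grip":-1},{"tx":0.0385,"ty":-0.0147,"tz":0,"wx":0,"wy":0,"wz":0,"grip":-1},{"tx":0.0385,"ty":-0.0147,"tz":0,"wx":0,"wy":0,"wz":0,"grip":-1},{"tx":0.0385,"ty":-0.0147,"tz":0,"wx":0,"wy":0,"wz":0,"grip":-1},{"tx":0.0385,"ty":-0.0147,"tz":0,"wx":0,"wy":0,"wz":0,"grip":-1},{"tx":0,"ty":0,"tz":0.04,"wx":0,"wy":0,"wz":0,"grip":-1},{"tx":0,"ty":0,"tz":0.04,"wx":0,"wy":0,"wz":0,"grip":-1},{"tx":0,"ty":0,"tz":0.025,"wx":0,"wy":0,"wz":0,"grip":-1},{"tx":0,"ty":0,"tz":0,"wx":0,"wy":0,"wz":0,"grip":-1},{"tx":0,"ty":0,"tz":0,"wx":0,"wy":0,"wz":0,"grip":-1}]'
python3 look.py w5; python3 tgt.py '[.5018,.122,.035]'
python3 - <<'E'
from fit import *
D=np.load('w5.npz');Q=cloud('wrist',D['d'],wcam(D)).reshape(-1,3);Q=Q[(Q[:,2]>.006)&(Q[:,2]<.085)&(np.hypot(Q[:,0]-.502,Q[:,1]-.122)<.055)]
def res(x): return sdf((Q-x[:3])@R.from_rotvec([x[4],x[5],0]).as_matrix()@R.from_euler('z',x[3]).as_matrix())
S=least_squares(res,[.502,.122,0,-.2,0,0],loss='soft_l1',f_scale=.002).x;print(len(Q),S[:3].round(4),np.degrees(S[3:]).round(1),Q[:,2].max(),np.median(abs(res(S))))
E
```

```text
time: 14.82
position: [0.5027, 0.1214, 0.1488]
ee_rot: [0.001, 0.779, 0.628, 0.002]
contact_force: [0.3, 1.0, -0.1]
grip_width: 0.0854
gripper_force: 0.0
14.875 [0.50278784 0.1213439  0.14880187] [[0.213, 0.977, 0.004], [0.977, -0.213, 0.001], [0.002, 0.004, -1.0]] [0.09 0.41 1.67 0.   1.06 0.3 ] [0.51716426 0.18804717 0.2925454 ]
14.875 [0.50278784 0.1213439  0.14880187] [[0.213, 0.977, 0.004], [0.977, -0.213, 0.001], [0.002, 0.004, -1.0]] [0.09 0.41 1.67 0.   1.06 0.3 ]
tool shift [ 0.0002 -0.0015  0.1138] 0.08530522729289056 [-0.5  0.6  0.2]
5999 [0.5021 0.1216 0.001 ] [-11.7  -0.    0. ] 0.0729841521317244 0.0004299968210536506
```

The lid stands upright at (0.5021,0.1216), height 0. I'll grasp it and lift.

```bash
python3 -m handwheel '[{"tx":0,"ty":-0.0007,"tz":0.035,"wx":0,"wy":0,"wz":-0.1,"grip":-1},{"tx":0,"ty":0,"tz":0.035,"wx":0,"wy":0,"wz":0,"grip":-1},{"tx":0,"ty":0,"tz":0.03,"wx":0,"wy":0,"wz":0,"grip":-1},{"tx":0,"ty":0,"tz":0.0135,"wx":0,"wy":0,"wz":0,"grip":-1},{"tx":0,"ty":0,"tz":0,"wx":0,"wy":0,"wz":0,"grip":-1},{"tx":0,"ty":0,"tz":0,"wx":0,"wy":0,"wz":0,"grip":-1}]'
python3 -m handwheel '[{"tx":0,"ty":0,"tz":0,"wx":0,"wy":0,"wz":0,"grip":1},{"tx":0,"ty":0,"tz":0,"wx":0,"wy":0,"wz":0,"grip":1},{"tx":0,"ty":0,"tz":0,"wx":0,"wy":0,"wz":0,"grip":1},{"tx":0,"ty":0,"tz":0,"wx":0,"wy":0,"wz":0,"grip":1},{"tx":0,"ty":0,"tz":0,"wx":0,"wy":0,"wz":0,"grip":1},{"tx":0,"ty":0,"tz":0,"wx":0,"wy":0,"wz":0,"grip":1}]'
python3 tgt.py '[.586,-.158,.26]'
```

```text
time: 15.62
position: [0.5021, 0.1213, 0.0346]
ee_rot: [0.0, 0.776, 0.631, 0.001]
contact_force: [0.6, 0.3, -0.3]
grip_width: 0.0853
gripper_force: 0.0
time: 16.38
position: [0.5011, 0.1212, 0.0334]
ee_rot: [-0.0, 0.776, 0.631, 0.0]
contact_force: [0.0, 0.8, 3.3]
grip_width: 0.0156
gripper_force: 58.5
16.375 [0.50108182 0.12122689 0.03337201] [[0.205, 0.979, 0.0], [0.979, -0.205, 0.001], [0.001, 0.0, -1.0]] [0.09 0.57 1.78 0.   0.78 0.29]
tool shift [-0.2557  0.1403 -0.2269] 0.01564561614109979 [0.  0.8 3.3]
```

```bash
python3 -m handwheel '[{"tx":0,"ty":0,"tz":-0.03,"wx":0,"wy":0,"wz":0,"grip":1},{"tx":0,"ty":0,"tz":-0.047,"wx":0,"wy":0,"wz":0,"grip":1},{"tx":0,"ty":0,"tz":-0.05,"wx":0,"wy":0,"wz":0,"grip":1},{"tx":0,"ty":0,"tz":-0.05,"wx":0,"wy":0,"wz":0,"grip":1},{"tx":0,"ty":0,"tz":-0.05,"wx":0,"wy":0,"wz":0,"grip":1},{"tx":-0.0365,"ty":0.020,"tz":0,"wx":0,"wy":0,"wz":0,"grip":1},{"tx":-0.0365,"ty":0.020,"tz":0,"wx":0,"wy":0,"wz":0,"grip":1},{"tx":-0.0365,"ty":0.020,"tz":0,"wx":0,"wy":0,"wz":0,"grip":1},{"tx":-0.0365,"ty":0.020,"tz":0,"wx":0,"wy":0,"wz":0,"grip":1},{"tx":-0.0365,"ty":0.020,"tz":0,"wx":0,"wy":0,"wz":0,"grip":1},{"tx":-0.0365,"ty":0.020,"tz":0,"wx":0,"wy":0,"wz":0,"grip":1},{"tx":-0.0365,"ty":0.020,"tz":0,"wx":0,"wy":0,"wz":0,"grip":1},{"tx":0,"ty":0,"tz":0,"wx":0,"wy":0,"wz":1.16,"grip":1},{"tx":0,"ty":0,"tz":0,"wx":0,"wy":0,"wz":1.16,"grip":1},{"tx":0,"ty":0,"tz":0,"wx":0,"wy":0,"wz":0,"grip":1},{"tx":0,"ty":0,"tz":0,"wx":0,"wy":0,"wz":0,"grip":1}]'
python3 look.py w6; python3 tgt.py '[.586,-.158,.202]'
python3 - <<'E'
from h import *
im,d=env.capture('scene');im=im[160:280,210:330,::-1]
a=cv2.resize(im,(400,400),interpolation=cv2.INTER_CUBIC)
b=cv2.resize(cv2.imread('pics/w6.png')[120:320,220:420],(400,400),interpolation=cv2.INTER_CUBIC)
cv2.imwrite('pics/s6.png',np.hstack([cv2.convertScaleAbs(a,alpha=1.8),b]))
E
```

```text
time: 18.38
position: [0.5857, -0.1576, 0.2596]
ee_rot: [-0.001, 0.835, 0.55, 0.0]
contact_force: [0.1, -0.3, -2.4]
grip_width: 0.0151
gripper_force: 59.1
18.425 [ 0.58568919 -0.15754755  0.25974596] [[0.396, 0.918, -0.0], [0.918, -0.396, 0.001], [0.001, -0.001, -1.0]] [-0.39  0.48  1.23  0.    1.43  0.02] [ 0.61320097 -0.09498403  0.40329014]
18.425 [ 0.58568919 -0.15754755  0.25974596] [[0.396, 0.918, -0.0], [0.918, -0.396, 0.001], [0.001, -0.001, -1.0]] [-0.39  0.48  1.23  0.    1.43  0.02]
tool shift [-0.0003  0.0005  0.0577] 0.015549196352703269 [-0.2 -0.6 -2.6]
```

View pics/s6.png

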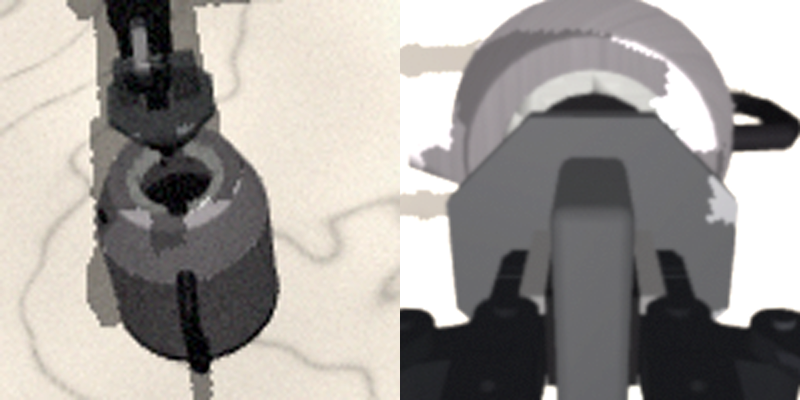

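Lid held upright just behind and above the mouth, bar in line with the notches (right half, lid plate at (590,210), handle at right). Descending to just above the mouth, then in small steps.

```bash
python3 -m handwheel '[{"tx":-0.0003,"ty":0.0004,"tz":0.03,"wx":0,"wy":0,"wz":0,"grip":1},{"tx":0,"ty":0,"tz":0.025,"wx":0,"wy":0,"wz":0,"grip":1},{"tx":0,"ty":0,"tz":0,"wx":0,"wy":0,"wz":0,"grip":1},{"tx":0,"ty":0,"tz":0.003,"wx":0,"wy":0,"wz":0,"grip":1},{"tx":0,"ty":0,"tz":0.003,"wx":0,"wy":0,"wz":0,"grip":1},{"tx":0,"ty":0,"tz":0,"wx":0,"wy":0,"wz":0,"grip":1}]'
python3 -m handwheel '[{"tx":0,"ty":0,"tz":0.003,"wx":0,"wy":0,"wz":0,"grip":1},{"tx":0,"ty":0,"tz":0,"wx":0,"wy":0,"wz":0,"grip":1}]'; python3 tgt.py '[.586,-.158,.1744]'
```

```text
time: 19.23
position: [0.5862, -0.1581, 0.1994]
ee_rot: [-0.0, 0.836, 0.549, 0.001]
contact_force: [0.6, -0.3, -1.9]
grip_width: 0.0153
gripper_force: 58.9
time: 19.48
position: [0.5859, -0.1581, 0.1958]
ee_rot: [-0.0, 0.836, 0.549, 0.0]
contact_force: [0.5, -0.4, -2.7]
grip_width: 0.015
gripper_force: 59.0
19.475 [ 0.58591657 -0.15808138  0.19582004] [[0.397, 0.918, -0.0], [0.918, -0.397, 0.001], [0.001, -0.001, -1.0]] [-0.39  0.52  1.34  0.    1.28  0.02]
tool shift [0.0001 0.0001 0.0214] 0.015021678601830233 [ 0.5 -0.4 -2.7]
```

No contact so far, with the plug's edge about 2 mm in.

```bash
python3 -m handwheel '[{"tx":0,"ty":0,"tz":0.003,"wx":0,"wy":0,"wz":0,"grip":1},{"tx":0,"ty":0,"tz":0.003,"wx":0,"wy":0,"wz":0,"grip":1},{"tx":0,"ty":0,"tz":0,"wx":0,"wy":0,"wz":0,"grip":1}]'
python3 -m handwheel '[{"tx":0,"ty":0,"tz":0.003,"wx":0,"wy":0,"wz":0,"grip":1},{"tx":0,"ty":0,"tz":0.003,"wx":0,"wy":0,"wz":0,"grip":1},{"tx":0,"ty":0,"tz":0,"wx":0,"wy":0,"wz":0,"grip":1}]'
python3 -m handwheel '[{"tx":0,"ty":0,"tz":0.003,"wx":0,"wy":0,"wz":0,"grip":1},{"tx":0,"ty":0,"tz":0.002,"wx":0,"wy":0,"wz":0,"grip":1},{"tx":0,"ty":0,"tz":0,"wx":0,"wy":0,"wz":0,"grip":1}]'
```

```text
time: 19.85
position: [0.5859, -0.1581, 0.1896]
ee_rot: [-0.001, 0.836, 0.549, 0.0]
contact_force: [-0.6, 0.5, -1.9]
grip_width: 0.0155
gripper_force: 59.0
time: 20.23
position: [0.5859, -0.158, 0.1836]
ee_rot: [-0.001, 0.836, 0.549, 0.0]
contact_force: [-0.1, -0.3, -2.0]
grip_width: 0.0152
gripper_force: 59.0
time: 20.6
position: [0.5859, -0.1581, 0.1787]
ee_rot: [-0.001, 0.836, 0.549, 0.0]
contact_force: [-0.0, 0.2, -2.6]
grip_width: 0.015
gripper_force: 59.0
```

```bash
python3 -m handwheel '[{"tx":0,"ty":0,"tz":0.0015,"wx":0,"wy":0,"wz":0,"grip":1},{"tx":0,"ty":0,"tz":0.0015,"wx":0,"wy":0,"wz":0,"grip":1},{"tx":0,"ty":0,"tz":0,"wx":0,"wy":0,"wz":0,"grip":1}]'
python3 -m handwheel '[{"tx":0,"ty":0,"tz":0.001,"wx":0,"wy":0,"wz":0,"grip":1},{"tx":0,"ty":0,"tz":0,"wx":0,"wy":0,"wz":0,"grip":1}]'
python3 -m handwheel '[{"tx":0,"ty":0,"tz":0.001,"wx":0,"wy":0,"wz":0,"grip":1},{"tx":0,"ty":0,"tz":0,"wx":0,"wy":0,"wz":0,"grip":1}]'
```

```text
time: 20.98
position: [0.586, -0.1581, 0.1758]
ee_rot: [-0.0, 0.836, 0.549, 0.0]
contact_force: [0.1, -1.0, -1.8]
grip_width: 0.0148
gripper_force: 59.0
time: 21.22
position: [0.586, -0.1581, 0.1749]
ee_rot: [-0.0, 0.836, 0.549, 0.0]
contact_force: [-0.4, 0.2, -1.0]
grip_width: 0.0153
gripper_force: 59.0
time: 21.48
position: [0.5862, -0.1581, 0.1744]
ee_rot: [-0.0, 0.836, 0.549, 0.001]
contact_force: [-1.4, -0.6, 1.5]
grip_width: 0.0152
gripper_force: 59.5
```

Seated at exactly the predicted height. A small press, then the 45° turn.

```bash
python3 -m handwheel '[{"tx":0,"ty":0,"tz":0.0006,"wx":0,"wy":0,"wz":0,"grip":1},{"tx":0,"ty":0,"tz":0,"wx":0,"wy":0,"wz":0,"grip":1},{"tx":0,"ty":0,"tz":0,"wx":0,"wy":0,"wz":0,"grip":1}]'
python3 -m handwheel '[{"tx":0,"ty":0,"tz":0,"wx":0,"wy":0,"wz":1,"grip":1},{"tx":0,"ty":0,"tz":0,"wx":0,"wy":0,"wz":1,"grip":1},{"tx":0,"ty":0,"tz":0,"wx":0,"wy":0,"wz":1,"grip":1},{"tx":0,"ty":0,"tz":0,"wx":0,"wy":0,"wz":0,"grip":1}]'; python3 tgt.py '[.586,-.158,.1744]'
```

```text
time: 21.85
position: [0.5862, -0.1581, 0.1744]
ee_rot: [0.0, 0.836, 0.549, 0.001]
contact_force: [-1.8, 1.4, 5.5]
grip_width: 0.0155
gripper_force: 60.4
time: 22.35
position: [0.5866, -0.1582, 0.1744]
ee_rot: [0.0, 0.9, 0.435, 0.001]
contact_force: [0.4, -0.2, 5.3]
grip_width: 0.0159
gripper_force: 60.2
22.35 [ 0.58663214 -0.15824261  0.1744405 ] [[0.621, 0.784, 0.002], [0.784, -0.621, 0.0], [0.002, 0.002, -1.0]] [-0.39  0.54  1.37  0.    1.23  0.28]
tool shift [-0.0002 -0.0006  0.    ] 0.015886920996779894 [ 0.4 -0.2  5.3]
```

```bash
python3 -m handwheel '[{"tx":0,"ty":0,"tz":0,"wx":0,"wy":0,"wz":1,"grip":1},{"tx":0,"ty":0,"tz":0,"wx":0,"wy":0,"wz":1,"grip":1},{"tx":0,"ty":0,"tz":0,"wx":0,"wy":0,"wz":1,"grip":1},{"tx":0,"ty":0,"tz":0,"wx":0,"wy":0,"wz":1,"grip":1},{"tx":0,"ty":0,"tz":0,"wx":0,"wy":0,"wz":1,"grip":1},{"tx":0,"ty":0,"tz":0,"wx":0,"wy":0,"wz":1,"grip":1},{"tx":0,"ty":0,"tz":0,"wx":0,"wy":0,"wz":0,"grip":1},{"tx":0,"ty":0,"tz":0,"wx":0,"wy":0,"wz":0,"grip":1},{"tx":0,"ty":0,"tz":0,"wx":0,"wy":0,"wz":0,"grip":1},{"tx":0,"ty":0,"tz":0,"wx":0,"wy":0,"wz":0,"grip":1}]'; python3 look.py w7
python3 - <<'E'
from fit import *
s=env.sense();M=rot(s['ee_rot']).as_matrix();print('tool y yaw',np.degrees(np.arctan2(M[1,1],M[0,1])),s['ft_torque'].round(2))
D=np.load('w7.npz');Q=cloud('wrist',D['d'],wcam(D)).reshape(-1,3);Q=Q[(Q[:,2]>.1685)&(Q[:,2]<.215)&(np.hypot(Q[:,0]-.586,Q[:,1]+.158)<.045)]
L=(Q-s['position'])@M;Q=Q[(abs(L[:,1])<.0085)|(Q[:,2]<.178)]  # drop fingers
def res(x): return sdf((Q-x[:3])@R.from_rotvec([x[4],x[5],0]).as_matrix()@R.from_euler('z',x[3]).as_matrix())
S=least_squares(res,[.586,-.158,.141,np.radians(-68),0,0],loss='soft_l1',f_scale=.001).x;print(len(Q),S[:3].round(4),np.degrees(S[3:]).round(1),np.median(abs(res(S))))
cv2.imwrite('pics/w7c.png',cv2.resize(cv2.imread('pics/w7.png')[80:320,200:440],(600,600),interpolation=cv2.INTER_CUBIC))
E
```

```text
time: 23.6
position: [0.5864, -0.1585, 0.1744]
ee_rot: [0.0, 0.982, 0.188, 0.001]
contact_force: [-1.6, -1.2, 5.4]
grip_width: 0.0149
gripper_force: 60.2
23.65 [ 0.58644157 -0.15852311  0.17439609] [[0.929, 0.369, 0.002], [0.369, -0.929, -0.0], [0.002, 0.001, -1.0]] [-0.39  0.54  1.37  0.    1.23  0.8 ] [ 0.65013713 -0.1332999   0.31813123]
tool y yaw -68.34617817699622 [0.05 0.28 0.01]
12788 [ 0.5875 -0.1584  0.142 ] [-68.   -0.1  -0.1] 0.00038982912067052865
```

View pics/w7c.png

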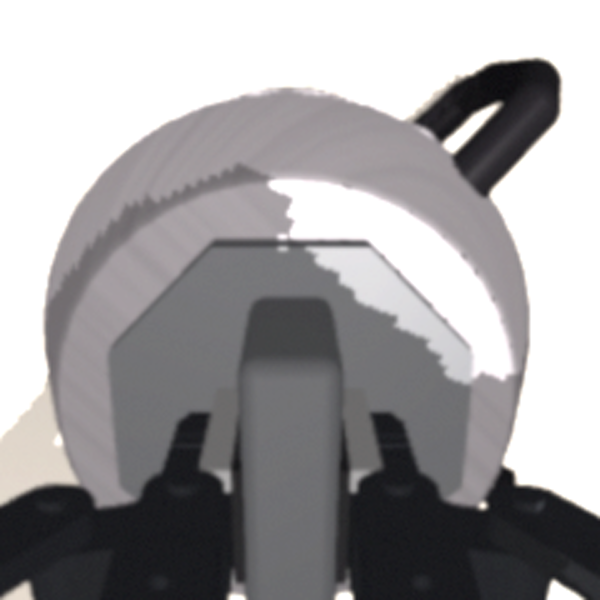

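The plate lies flush on the top. The lid is at yaw -68°, so turned 44.6°, and is still gripped at 60 N. Handing in.

```bash
python3 -c "
from workcell import env
print(env.sign_off())"
```

```text
the job is handed in; nothing more can be done
None
```

The lid was stood upright on its plug, fitted fully down in the jug's mouth, turned about 45° clockwise by my measurement and still gripped when I handed the job in; no verdict came back.

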